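# Roll the post onto the engraving line and hold it down

### The arm

A 6-joint arm with a two-finger parallel gripper is mounted at the origin on a cart in front of the work surface, level with it; the furniture and walls round the work are solid. World frame = base frame: x ahead of the robot, y to its left, z up, the work surface at z = 0. Lengths are in mm, angles in rad, forces in N, time in s.
With the tool pointing down it reaches from about 300 to 775 mm from the base axis. Payload 14.6 kg.
Tool frame: the origin (TCP) lies at the very end of the fingers, on their centre line; the grasp point (between the pads) lies manip.grip_depth behind it (manip.grip_depth is the distance from the TCP to the grasp point, in mm); x points along the fingers, z is the direction in which the jaws open and shut, and the axes are right-handed (so a half turn about x gives the same grasp; the last joint's range is limited). The gripper opens to 94 mm and grips with 3 to 60 N. Pads are 16 mm wide; open, the fingers measure 119 mm over their backs; the gripper's body (75 mm by 177 mm) begins 78 mm behind the grasp point.
Start: joints at [-1.29, 0.3, 1.521, -0, 1.321, -0.067], TCP at [187.449, -517.061, 205.446] pointing down, gripper open.
Joint ranges: [-3.03, 3.03], [-0.79, 2.21], [0.23, 2.52], [-1.04, 4.18], [0, 3.07], [-2.55, 2.55]. Speed limits (rad/s): [2.22, 2.22, 2.57, 3.14, 3.14, 3.14].

### API

Orientations are given as [roll, pitch, yaw] about the fixed x, y, z axes, in that order (R = Rz(yaw) Ry(pitch) Rx(roll)).
In Python, from cell import manip gives the robot as it stands.
- The arm moves only by the tool step_arm, never from a script. Its argument "commands" is one flat list of numbers, 7 for each row, row after row: the shift along the tool's x, y, z in m, then the turn, a rotation vector about the tool's x, y, z in degrees, then the finger opening in m, from 0 to 0.094. A call has 1 to 5 rows; each row shifts and turns the commanded pose from where the row before left it, along the tool's axes as they then stand; what a row does not reach is not made up. A row lasts 1/8 s, in which the tool goes at most 62.5 mm and 10.7 degrees, less where a joint would pass 70% of its speed; a pose out of reach is approached as far as the arm can. A call with a gripper value outside its range is refused whole. The fingers move at their own pace and stop on an object; "squeeze" is the grip in N (left out, the last holds). Time passes only in rows, so rows that do not move let the fingers close. It gives the time, the measured TCP pose, the force and the opening at its end, in the units of the state.
- manip.read_state(): the state, without advancing time (a new reading comes with each control period).
- manip.camera(name): name is "scene" or "top" or "wrist"; returns the picture (480x640x3 uint8, red, green, blue); there is no depth.
- manip.camera_model(name): a dict with "intrinsics" (3x3 intrinsics, pixels), "origin" and "orientation" of the camera in the world; the wrist camera has in their place "tool_from_camera" (4x4, takes a point from camera to tool coordinates, whose origin is the TCP and whose axes are the tool frame's). Camera axes: x right, y up, looking along -z (the intrinsics and any distortion apply to the point x, -y, -z); pixel columns grow to the right and rows downward; lengths in mm; the calibration is good to about 2 mm. A picture is of the moment at which its call begins: read the wrist's pose just before it. camera_model takes no time and is no camera call.
- manip.sign_off(): hands the job in, once; it reports no verdict.
Trained networks look in the newest picture that a camera, given by its name, has taken for a name from the list of things; names that differ only in an ending like _2 or _b are one class to them, and where a whole thing is asked for, a point or a joint stands for the part that bears it (a point fixed in the world has none). Each returns a list of dicts, best first, with "score" (0 to 1); they miss things now and then, are a little off and sometimes report something else, mostly with a low value. They report only what shows in the picture. A call takes as long as a camera call.
- manip.find_in(thing, camera): "centre" ([row, column] in pixels, amid what is visible of it).
- manip.outline_of(thing, camera): "pixels" (480x640 bool, what is visible of it) and "centre" ([row, column] in pixels, amid what is visible of it).
The state is a dict: "clock": time; "joints": joint angles; "qd": joint speeds; "effort": joint torques, N m; "eef_pos": TCP position; "eef_rot": TCP orientation; "wrist_force": force on the tool from outside, world axes, zero at the start; "moment": the same for the moment, N m; "finger_gap": finger opening in mm.
Only numpy, scipy, OpenCV 4.12 (cv2) and the standard library are available. Lean on these libraries where they do the work, as an engineer would, in place of code of your own. Each camera call takes 0.05 s, during which the arm holds its last target. There are 200 camera calls.

### The job

Get the optical post ready for engraving: with your fingertips, roll the post that lies on the fixture plate sideways along the plate, as one rolls a pencil from above, until it lies on the long scribed line, parallel to it and with its middle near the middle of the line. Then push the hold-down arm, which leans back, over toward the line, so that it comes down and rests on the post. Only push lightly: do not pinch the post or lift it off the plate, and do not disturb the lens tube, the post holder and the tape roll beside the plate.

Things in the scene. Friction and masses are not known exactly. Their poses are not given: they have to be found in the camera images.
- fixture: Engraving fixture, fixed: black-anodised aluminium plate, 160 (x) x 120 (y) x 10 mm. Origin: centre of its underside, on the bench; x points roughly away from the robot, z up. A thin white scribed line runs along its y. A bare aluminium hinge bracket (46 mm wide, top 40 mm above the bench) carries the hold-down arm; hinge axis parallel to y, at x = +58 mm, 31 mm above the bench.
- line (a point): Middle of the scribed line (white, 1.2 mm wide, 104 mm long), on the plate's top face, 8 mm beyond the plate's centre; axes as the plate's, so the line runs along y. Short graduations every 5 mm along both edges of the plate belong to the scale; the line is the only one that crosses the whole plate.
- post: The half-inch optical post that lies on the plate on the robot's side of the line, nearly parallel to it: bright steel cylinder, 12.7 mm in diameter, 75 mm long, about 75 g. Origin at the centre of one end face, its z axis runs along the post (about along the plate's +y). It rolls with some resistance and stays where it is left. Rolled by a tip on its top, it travels half as far as the tip.
- post_mid (a point): Middle of the lying post, on its axis; 16.4 mm above the bench while the post lies on the plate. Its z axis runs along the post.
- hold_down (a joint): Hinge angle of the steel hold-down arm, rad: 1.8 to 1.95 at the start (leaning back, away from the robot, toward its stop at 1.95), 1.57 upright, 0 when level with its rubber pad just resting on a post that lies on the line, -0.15 lower stop. Damped: pushed past upright toward the line (under 1 N at the nose), it sinks by its own weight in 2 to 3 s. It must stay up until the post is on the line.
- nose (a point): Centre of the nose of the hold-down arm, 50 mm from the hinge axis: a cross bar 44 mm wide (along the plate's y), 16 mm along the arm, 10 mm thick, with a 4 mm rubber pad on the side that faces the line (the underside when down). A 14 mm wide, 8 mm thick bar joins it to the hinge.
- tube: Black lens tube standing on the bench beside the plate (at its -y side), 31 mm in diameter, 33 mm high; bystander. Origin at the centre of its underside.
- holder: Black post holder with a side screw, standing on the bench beside the plate (-y side), 25 x 38 x 50 mm high; bystander. Origin at the centre of its underside.
- roll: Roll of tape lying on the bench at the plate's +y side, 70 mm in diameter, 24 mm high; bystander. Origin at the centre of its underside.

How it is judged:
By the outcome, as a careful person would: the job done as asked, in the order asked, and still so for the second after the job is handed in, with the robot touching nothing.
It also fails if it takes over 51 s, if anything falls off the work surface, if the arm or the gripper's body presses on something with over 40 N, if the wrist force passes 120 N, or if a joint passes its speed limit or range.

## Working session

There is one attempt and no reset: what is moved stays moved. The work goes in short steps, Python scripts to look and compute and a tool call to move; the robot and the scene stay as the last step left them, time stands still between calls to the robot, and variables do not carry over. Pictures are saved under pics/ and viewed, about 8 in all and at most 12, crops included, and the job is handed in when it is done.

Besides the shell and the picture viewer there is one more tool, called as a command line: name --argument value ..., lists and objects as JSON in quotes. step_arm: Moves the arm, as the interface text tells. Its arguments: {"type":"object","properties":{"commands":{"type":"array"},"squeeze":{"type":"number"}},"required":["commands"]}

```bash
mkdir -p pics; ls; python3 - <<'E'
from cell import manip
import cv2,numpy as np
print(manip.read_state(), manip.grip_depth)
for n in ["scene","top"]:
    im=manip.camera(n); cv2.imwrite(f"pics/{n}0.png",im[:,:,::-1]); m=manip.camera_model(n); print(n,m)
    for t in ["fixture","post","nose","tube","holder","roll"]:
        print(t,[(np.round(d["centre"]),round(d["score"],2)) for d in manip.find_in(t,n)][:3])
print(manip.camera_model("wrist"))
E
```

```text
pics
{'clock': 0.0, 'joints': array([-1.28958178e+00,  3.00502383e-01,  1.52161794e+00, -1.59103516e-05,
        1.32070718e+00, -6.65861760e-02]), 'qd': array([-0.00034476,  0.00201968,  0.00028735, -0.00100036, -0.00187247,
       -0.00083432]), 'effort': array([-2.28981611e-03, -5.31809413e+01, -3.52736485e+01,  7.07020448e-02,
        2.44333141e-02, -1.24155740e-04]), 'eef_pos': array([ 187.37926018, -516.79739987,  204.85358584]), 'eef_rot': array([3.08748555, 1.56956139, 1.86449389]), 'wrist_force': array([ 0.91097314, -0.26831033,  0.58848314]), 'moment': array([ 0.0034649 , -0.01848134, -0.01657751]), 'finger_gap': 93.56787432307148} 18.8
scene {'intrinsics': array([[607.63113554,   0.        , 318.42808802],
       [  0.        , 607.63113554, 240.19727803],
       [  0.        ,   0.        ,   1.        ]]), 'origin': array([   46.3853793 , -1002.11935093,   446.69921318]), 'orientation': array([ 1.14983211, -0.00249908, -0.5309806 ])}
fixture [(array([281., 356.]), 0.68)]
post [(array([278., 324.]), 0.67)]
nose [(array([243., 392.]), 0.58)]
tube [(array([304., 379.]), 0.
[... 568 characters left out ...]
4)]
tube [(array([255., 434.]), 0.54), (array([198., 385.]), 0.17)]
holder [(array([292., 417.]), 0.79)]
roll [(array([211., 287.]), 0.75), (array([202., 387.]), 0.51)]
{'intrinsics': array([[375.3757886 ,   0.        , 322.77201285],
       [  0.        , 375.3757886 , 238.80494887],
       [  0.        ,   0.        ,   1.        ]]), 'tool_from_camera': array([[ 1.63498991e-04,  2.63693736e-01, -9.64606442e-01,
        -1.79336690e+02],
       [-5.47129462e-04,  9.64606334e-01,  2.63693613e-01,
         7.64616944e+01],
       [ 9.99999837e-01,  4.84650964e-04,  3.01986774e-04,
        -4.97416993e-01],
       [ 0.00000000e+00,  0.00000000e+00,  0.00000000e+00,
         1.00000000e+00]])}
```

```bash
cat > h.py <<'E'
import numpy as np, cv2
from scipy.spatial.transform import Rotation as R
from cell import manip
def cam(n,st=None):
    m=manip.camera_model(n); K=m["intrinsics"]
    if n=="wrist":
        T=np.eye(4); T[:3,:3]=R.from_euler("xyz",st["eef_rot"]).as_matrix(); T[:3,3]=st["eef_pos"]
        T=T@m["tool_from_camera"]; return K,T[:3,3],T[:3,:3]
    return K,np.array(m["origin"]),R.from_euler("xyz",m["orientation"]).as_matrix()
def toplane(px,z,c):   # px: (N,2) col,row
    K,o,A=c; px=np.atleast_2d(px).astype(float)
    d=np.c_[(px[:,0]-K[0,2])/K[0,0],-(px[:,1]-K[1,2])/K[1,1],-np.ones(len(px))]@A.T
    return o+d*((z-o[2])/d[:,2])[:,None]
def proj(P,c):
    K,o,A=c; q=(np.atleast_2d(P)-o)@A; return np.c_[K[0,0]*q[:,0]/-q[:,2]+K[0,2],K[1,1]*q[:,1]/q[:,2]+K[1,2]]
E
python3 - <<'E'
import cv2
a=cv2.imread("pics/top0.png")[130:340,230:490]; cv2.imwrite("pics/top0c.png",cv2.resize(a,None,fx=3,fy=2.8,interpolation=2))
from h import *
c=cam("top"); print(toplane([[359,261],[370,241],[384,198],[434,255],[417,292],[287,211]],10,c).round())
E
```

```text
[[ 477. -294.   10.]
 [ 512. -312.   10.]
 [ 587. -335.   10.]
 [ 490. -422.   10.]
 [ 427. -393.   10.]
 [ 561. -168.   10.]]
```

View pics/top0c.png

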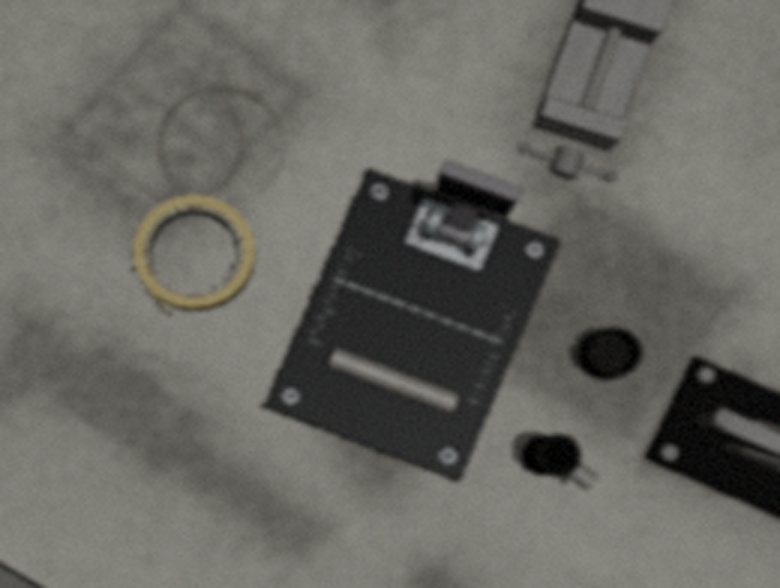

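View pics/scene0.png

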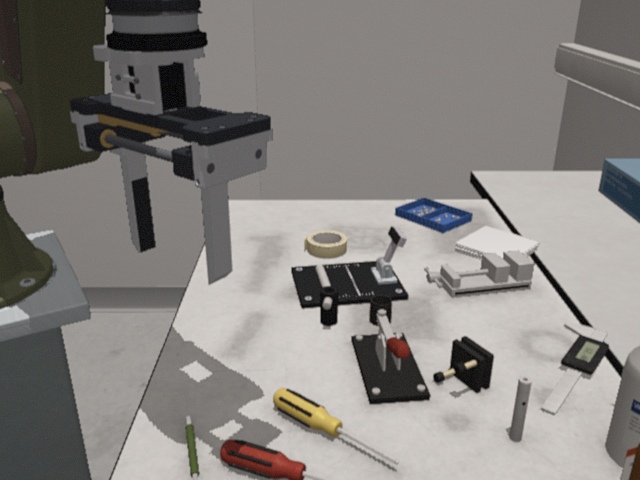

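The top crop shows the plate with its corners near (367,170), (558,240), (460,480) and (265,405). The line runs from (335,282) to (502,341), the post from (332,358) to (457,403), and the hold-down leans back. In the scene view the tube and holder stand on the near (-y) side and the tape roll on the far side.

```bash
python3 - <<'E'
from h import *
c=cam("top")
f=lambda p:np.array(p)/[3,2.8]+[230,130]
P=toplane(f([[367,170],[558,240],[460,480],[265,405]]),10,c); print(P.round(1), P.mean(0))
L=toplane(f([[335,282],[502,341]]),10,c); Q=toplane(f([[332,358],[457,403]]),18,c)
for n,s in (("line",L),("post",Q)):
    d=s[0]-s[1]; print(n,s.mean(0).round(1),np.linalg.norm(d).round(1),np.degrees(np.arctan2(d[1],d[0])).round(2))
u=L[0]-L[1];u/=np.linalg.norm(u); x=np.array([u[1],-u[0],0]); e=Q.mean(0)-L.mean(0); print("post rel line x,y",e@x,e@u)
print(R.from_euler("xyz",manip.read_state()["eef_rot"]).as_matrix().round(3))
E
```

```text
[[ 598.7 -280.3   10. ]
 [ 557.5 -390.8   10. ]
 [ 409.6 -335.9   10. ]
 [ 452.4 -224.9   10. ]] [ 504.5348596 -307.960608    10.       ]
line [ 511.5 -311.1   10. ] 101.8 70.41
post [ 468.5 -297.4   18. ] 75.2 70.14
post rel line x,y -45.1063793320829 -1.5245208409866748
[[-0.     0.94   0.341]
 [-0.     0.341 -0.94 ]
 [-1.    -0.     0.   ]]
```

step_arm --commands '[0.006,0.04,-0.011,0,0,0,0.094,0.006,0.04,-0.011,0,0,0,0.094,0.006,0.04,-0.011,0,0,0,0.094,0.006,0.04,-0.011,0,0,0,0.094,0.006,0.04,-0.011,0,0,0,0.094]'

```text
clock: 1.32
eef_pos: [357.7, -396.3, 175.4]
eef_rot: [0.291, 1.571, -0.932]
wrist_force: [-0.2, -0.8, 0.2]
finger_gap: 94.2
```

step_arm --commands '[0.006,0.04,-0.011,0,0,0,0.094,0.006,0.04,-0.011,0,0,0,0.094,0.006,0.04,-0.011,0,0,0,0.094,0.006,0.037,-0.009,0,0,0,0.094,0,0,0,9.9,0,0,0.094]'

```text
clock: 1.95
eef_pos: [491.5, -302.5, 150.7]
eef_rot: [-2.604, 1.57, 2.283]
wrist_force: [-0.5, -0.6, 0.7]
finger_gap: 93.9
```

step_arm --commands '[0,0,0,9.9,0,0,0.094,0,0,0,9.9,0,0,0.094,0,0,0,9.9,0,0,0.094,0,0,0,0,0,0,0.094]'

```text
clock: 2.45
eef_pos: [490.0, -304.2, 151.4]
eef_rot: [-2.606, 1.571, 1.765]
wrist_force: [-0.4, 0.2, 0.1]
finger_gap: 93.8
```

```bash
python3 - <<'E'
from h import *
st=manip.read_state(); im=manip.camera("wrist"); cv2.imwrite("pics/w1.png",im[:,:,::-1]); np.save("st1.npy",st,allow_pickle=True)
print(st["clock"],st["eef_pos"].round(1),st["eef_rot"].round(3),st["wrist_force"].round(2))
for t in ["post","nose"]:
    for o in manip.outline_of(t,"wrist")[:1]:
        print(t,o["score"],o["centre"],cv2.minAreaRect(np.argwhere(o["pixels"])[:,::-1].astype(np.float32)))
E
```

```text
2.45 [ 490.  -304.2  151.4] [-2.606  1.571  1.765] [-0.36  0.2   0.06]
post 0.98 [254.3, 322.4] ((321.98834228515625, 253.12939453125), (86.15190887451172, 14.367908477783203), 1.0609116554260254)
nose 0.56 [115.2, 323.5] ((322.10687255859375, 124.19126892089844), (69.36065673828125, 53.29795455932617), 1.2730300426483154)
```

View pics/w1.png

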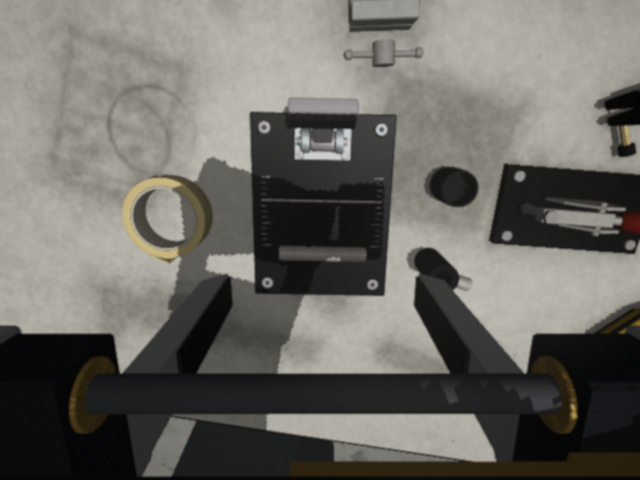

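The wrist view shows the line at row ~200 (cols 262–384), the post at row ~254 (cols 279–366) and the nose leaning back at the top (288–357, ~105).

```bash
cat >> h.py <<'E'
def edge(im,r0,r1,cols):
    g=im.astype(float).mean(2); out=[]
    for k in cols:
        s=g[r0:r1,k]; s=np.clip(s-np.median(s)-8,0,None); 
        if s.sum()>0: out.append((k,r0+(s*np.arange(len(s))).sum()/s.sum()))
    return np.array(out)
def rep(L,Q):
    """L,Q: 2 endpoint arrays (image-left = +y end first)"""
    u=(L[0]-L[1])[:2];u/=np.linalg.norm(u);x=np.array([u[1],-u[0]])
    v=(Q[0]-Q[1])[:2]; e=(Q.mean(0)-L.mean(0))[:2]
    a=lambda w:np.degrees(np.arctan2(w[1],w[0]))
    print("line mid",L.mean(0).round(1),"len",np.linalg.norm(L[0]-L[1]).round(1),"ang",a(u).round(2))
    print("post mid",Q.mean(0).round(1),"len",np.linalg.norm(v).round(1),"ang",a(v).round(2),"rel x,y",(e@x).round(2),(e@u).round(2))
E
python3 - <<'E'
from h import *
im=cv2.imread("pics/w1.png"); st=np.load("st1.npy",allow_pickle=True).item(); c=cam("wrist",st)
g=im.mean(2)
print(g[198:203,255:268].max(0).round(),g[198:203,378:392].max(0).round())
print(g[250:258,272:285].max(0).round(),g[250:258,360:374].max(0).round()); print(g[240:268,300].round(), g[240:268,345].round())
p=edge(im,196,206,range(272,375)); a=np.polyfit(p[:,0],p[:,1],1); print(a)
L=toplane([[261.5,np.polyval(a,261.5)],[384.5,np.polyval(a,384.5)]],10,c)
b=np.tan(np.radians(1.06)); 
Q=toplane([[279,253.9-43.5*b],[366,253.9+43.5*b]],16.4,c); rep(L,Q)
A=R.from_euler("xyz",st["eef_rot"]).as_matrix(); print(A.round(3), np.degrees(np.arctan2(-A[1,2],-A[0,2])))
E
```

```text
[22. 22. 22. 22. 22. 35. 55. 66. 69. 71. 71. 71. 73.] [ 68.  70.  68.  56.  39.  41.  49.  51.  52.  53.  52.  51.  73. 107.]
[18. 18. 18. 18. 18. 20. 38. 66. 83. 90. 92. 92. 91.] [87. 87. 88. 89. 90. 85. 62. 33. 23. 22. 23. 22. 22. 23.]
[16. 17. 17. 16. 17. 29. 48. 62. 69. 74. 77. 81. 88. 90. 89. 84. 79. 75.
 69. 61. 40. 25. 16. 17. 17. 17. 16. 16.] [17. 17. 19. 17. 16. 19. 30. 49. 64. 69. 74. 78. 82. 87. 88. 88. 83. 78.
 76. 71. 63. 49. 39. 36. 36. 36. 34. 36.]
[1.93779720e-02 1.94359348e+02]
line mid [ 511.3 -311.7   10. ] len 106.0 ang 69.24
post mid [ 468.1 -295.7   16.4] len 76.4 ang 69.25 rel x,y -46.11 -0.44
[[-0.     0.942 -0.336]
 [ 0.    -0.336 -0.942]
 [-1.    -0.    -0.   ]] 70.38780004863966
```

step_arm --commands '[0.02,-0.015,0,1.1,0,0,0.04,0.03,-0.014,0,0,0,0,0.04,0.03,0,0,0,0,0,0.04,0.03,0,0,0,0,0,0.04,0.015,0,0,0,0,0,0.04]'

```text
clock: 3.22
eef_pos: [462.3, -293.9, 25.1]
eef_rot: [-1.855, 1.569, 2.496]
wrist_force: [-0.1, -0.6, -0.4]
finger_gap: 47.7
```

step_arm --commands '[0,0,0,0,0,0,0.04]'

```text
clock: 3.35
eef_pos: [462.6, -294.0, 26.0]
eef_rot: [-1.851, 1.57, 2.5]
wrist_force: [0.1, -0.9, 0.7]
finger_gap: 40.7
```

```bash
python3 - <<'E'
from h import *
st=manip.read_state(); print(st["eef_pos"],st["wrist_force"],st["finger_gap"])
im=manip.camera("wrist"); cv2.imwrite("pics/w2.png",im[60:,100:540,::-1])
E
```

```text
[ 462.61057781 -294.02878073   26.01205107] [ 0.1396517  -0.8985911   0.68807709] 40.67813023738666
```

View pics/w2.png

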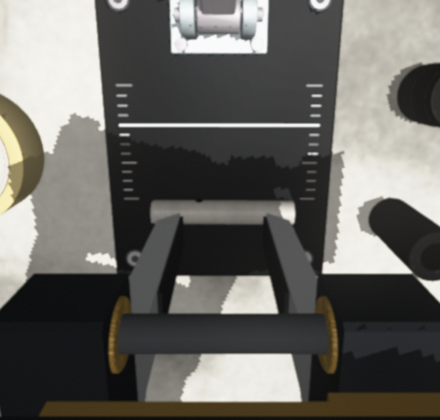

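The fingertips sit just over the post (cols 151–297) and centred on it. Now I descend to contact.

step_arm --commands '[0.002,0,0,0,0,0,0.04,0.001,0,0,0,0,0,0.04]'

```text
clock: 3.65
eef_pos: [463.1, -294.4, 24.1]
eef_rot: [1.299, 1.57, -0.634]
wrist_force: [0.4, -0.4, 0.5]
finger_gap: 39.8
```

step_arm --commands '[0.001,0,0,0,0,0,0.04]'

```text
clock: 3.78
eef_pos: [463.0, -294.3, 22.8]
eef_rot: [1.288, 1.57, -0.646]
wrist_force: [0.7, -0.2, 3.3]
finger_gap: 39.9
```

step_arm --commands '[0.0005,0.003,0,0,0,0,0.04,0,0.005,0,0,0,0,0.04,0,0.005,0,0,0,0,0.04,0,0.005,0,0,0,0,0.04,0,0.004,0,0,0,0,0.04]'

```text
clock: 4.4
eef_pos: [484.0, -302.4, 22.7]
eef_rot: [1.316, 1.569, -0.617]
wrist_force: [-0.8, 0.2, 5.3]
finger_gap: 39.9
```

```bash
python3 - <<'E'
from h import *
st=manip.read_state(); print(st["eef_pos"],st["wrist_force"],st["finger_gap"])
im=manip.camera("wrist"); cv2.imwrite("pics/w3.png",im[60:,100:540,::-1])
E
```

```text
[ 484.04600213 -302.38193071   22.70787975] [-0.8163938   0.17359061  5.34099602] 39.91857389323154
```

View pics/w3.png

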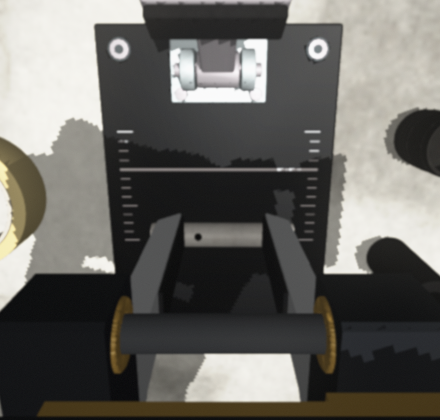

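Post rolled half the tip travel, as expected. I'll repeat the stroke twice.

step_arm --commands '[-0.005,0,0,0,0,0,0.04,0,-0.006,0,0,0,0,0.04,0,-0.0055,0,0,0,0,0.04,0.0035,0,0,0,0,0,0.04,0.0015,0,0,0,0,0,0.04]'

```text
clock: 5.08
eef_pos: [473.0, -298.1, 22.3]
eef_rot: [1.392, 1.57, -0.542]
wrist_force: [-1.4, 2.7, 13.5]
finger_gap: 39.9
```

step_arm --commands '[0,0.003,0,0,0,0,0.04,0,0.005,0,0,0,0,0.04,0,0.005,0,0,0,0,0.04,0,0.005,0,0,0,0,0.04,0,0.005,0,0,0,0,0.04]'

```text
clock: 5.7
eef_pos: [494.8, -306.4, 22.6]
eef_rot: [1.355, 1.569, -0.578]
wrist_force: [-1.1, 0.3, 8.8]
finger_gap: 40.1
```

step_arm --commands '[0,0,0,0,0,0,0.04,-0.005,0,0,0,0,0,0.04,0,-0.006,0,0,0,0,0.04,0,-0.0055,0,0,0,0,0.04,0.0035,0,0,0,0,0,0.04]'

```text
clock: 6.32
eef_pos: [483.0, -301.9, 23.4]
eef_rot: [0.303, 1.571, -1.63]
wrist_force: [0.4, 0.4, -0.3]
finger_gap: 40.1
```

step_arm --commands '[0.0015,0,0,0,0,0,0.04,0,0.005,0,0,0,0,0.04,0,0.005,0,0,0,0,0.04,0,0.005,0,0,0,0,0.04,0,0.005,0,0,0,0,0.04]'

```text
clock: 6.95
eef_pos: [502.8, -309.5, 22.6]
eef_rot: [1.36, 1.569, -0.573]
wrist_force: [-0.3, 0.4, 8.1]
finger_gap: 40.3
```

step_arm --commands '[0,0.003,0,0,0,0,0.04,0,0,0,0,0,0,0.04]'

```text
clock: 7.2
eef_pos: [505.7, -310.6, 22.6]
eef_rot: [1.368, 1.569, -0.566]
wrist_force: [0.4, 0.3, 7.5]
finger_gap: 40.0
```

```bash
python3 - <<'E'
from h import *
st=manip.read_state(); print(st["eef_pos"],st["wrist_force"],st["finger_gap"])
im=manip.camera("wrist"); cv2.imwrite("pics/w4.png",im[60:,100:540,::-1])
E
```

```text
[ 505.68615552 -310.57113516   22.63949321] [0.41617157 0.30569523 7.5467089 ] 39.9609754381824
```

View pics/w4.png

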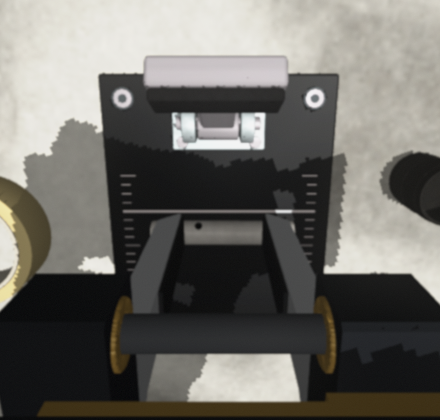

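Post is ~11 mm short of the line, still parallel. Next a slightly shorter stroke, then lift to measure.

step_arm --commands '[-0.005,0,0,0,0,0,0.04,0,-0.006,0,0,0,0,0.04,0,-0.0055,0,0,0,0,0.04,0.003,0,0,0,0,0,0.04,0.0015,0,0,0,0,0,0.04]'

```text
clock: 7.88
eef_pos: [494.2, -306.1, 22.4]
eef_rot: [1.371, 1.571, -0.562]
wrist_force: [-0.4, 0.4, 8.1]
finger_gap: 39.9
```

step_arm --commands '[0,0.003,0,0,0,0,0.04,0,0.005,0,0,0,0,0.04,0,0.005,0,0,0,0,0.04,0,0.005,0,0,0,0,0.04,0,0,0,0,0,0,0.04]'

```text
clock: 8.5
eef_pos: [511.6, -312.8, 22.7]
eef_rot: [1.3, 1.57, -0.633]
wrist_force: [0.7, 0.1, 5.8]
finger_gap: 39.9
```

step_arm --commands '[-0.005,0,0,0,0,0,0.04,-0.025,-0.01,0,0,0,0,0.094,-0.03,-0.02,0,0,0,0,0.094,-0.04,0,0,0,0,0,0.094,0,0,0,0,0,0,0.094]'

```text
clock: 9.12
eef_pos: [483.9, -302.5, 125.4]
eef_rot: [1.32, 1.566, -0.613]
wrist_force: [1.1, -0.2, 0.3]
finger_gap: 76.3
```

step_arm --commands '[0,0,0,0,0,0,0.094]'

```text
clock: 9.25
eef_pos: [482.6, -301.6, 121.6]
eef_rot: [-1.81, 1.57, 2.54]
wrist_force: [0.9, 0.1, 0.1]
finger_gap: 86.5
```

```bash
python3 - <<'E'
from h import *
st=manip.read_state(); im=manip.camera("wrist"); cv2.imwrite("pics/w5.png",im[:,:,::-1]); np.save("st5.npy",st,allow_pickle=True)
print(st["clock"],st["eef_pos"].round(1),st["wrist_force"].round(2))
for o in manip.outline_of("post","wrist")[:1]: print(o["score"],o["centre"],cv2.minAreaRect(np.argwhere(o["pixels"])[:,::-1].astype(np.float32)))
cv2.imwrite("pics/w5c.png",cv2.resize(im[60:300,200:440,::-1],None,fx=2.5,fy=2.5,interpolation=2))
E
```

```text
9.25 [ 482.6 -301.6  121.6] [0.9  0.06 0.12]
0.58 [199.9, 325.3] ((322.97271728515625, 198.56341552734375), (100.24910736083984, 17.583965301513672), 1.4688007831573486)
```

View pics/w5c.png

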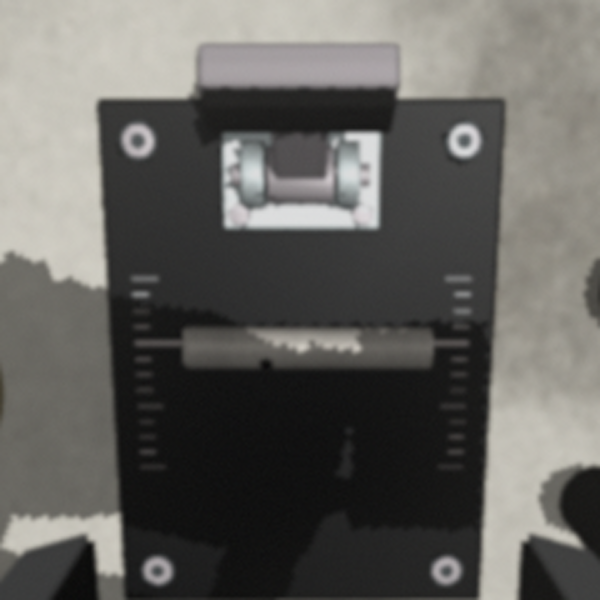

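The post now covers the line, and the line's ends stick out on both sides at crop row 343. Now the precise offset.

```bash
python3 - <<'E'
from h import *
im=cv2.imread("pics/w5.png"); st=np.load("st5.npy",allow_pickle=True).item(); c=cam("wrist",st); g=im.mean(2)
def prof(col): # post edges: steepest gradients
    s=cv2.GaussianBlur(g[183:216,col-2:col+3].mean(1).reshape(-1,1),(1,3),0.7).ravel()
    bg=14+0*s; h=(s.max()-s.min())*0.35+s.min(); k=np.where(s>h)[0]
    return 183+k[0]-(s[k[0]]-h)/(s[k[0]]-s[k[0]-1]),183+k[-1]+(s[k[-1]]-h)/(s[k[-1]]-s[k[-1]+1])
for k in (278,285,292,355,362,369): print(k,np.round(prof(k),2),end=" ")
print()
l=[]
for k0,k1 in ((256,271),(375,384)):
    s=g[190:204,k0:k1].mean(1); s=np.clip(s-np.median(s)-3,0,None); m=np.argmax(s); w=slice(max(m-2,0),m+3); l.append(((k0+k1-1)/2,190+(s[w]*np.arange(14)[w]).sum()/s[w].sum()))
print(l)
print(g[195:201,250:262].max(0).round(),g[195:201,380:395].max(0).round(),g[200,268:280].round(),g[200,366:380].round())
# predicted edges for a post whose axis sits d from the line: tangent lines
a=np.polyfit(*np.array(l).T,1); 
L=toplane([[254,np.polyval(a,254)],[386.5,np.polyval(a,386.5)]],10,c); rep(L,L)
u=L[0]-L[1];u/=np.linalg.norm(u);x=np.array([u[1],-u[0],0]); mid=L.mean(0)
th=np.linspace(0,2*np.pi,721)
for d in (-3,-2,-1,0,1,2):
  out=[]
  for y in (23,-23):
    p=proj(mid+u*y+x*d+np.array([0,0,6.35])+6.35*(np.cos(th)[:,None]*x+np.sin(th)[:,None]*[0,0,1]),c); out+= [p[:,0].mean().round(),p[:,1].min().round(2),p[:,1].max().round(2)]
  print(d,out)
for col,y in ((273,37.5),(373.5,-37.5)): print(toplane([[col,199.5]],16.4,c)@u-mid@u)
E
```

```text
278 [190.25 206.67] 285 [190.28 206.71] 292 [182.99 206.71] 355 [182.76 206.87] 362 [182.76 206.88] 369 [182.79 206.8 ] 
[(263.0, np.float64(196.75272422464374)), (379.0, np.float64(196.77215189873417))]
[25. 23. 28. 42. 63. 74. 76. 76. 77. 76. 75. 76.] [78. 79. 80. 79. 79. 79. 73. 55. 38. 28. 27. 27. 28. 30. 39.] [21. 23. 21. 24. 43. 71. 88. 93. 95. 94. 94. 92.] [95. 94. 95. 95. 95. 96. 88. 64. 36. 28. 24. 24. 24. 24.]
line mid [ 512.  -310.2   10. ] len 103.3 ang 69.19
post mid [ 512.  -310.2   10. ] len 103.3 ang 69.19 rel x,y 0.0 0.0
-3 [np.float64(290.0), np.float64(193.6), np.float64(210.27), np.float64(350.0), np.float64(193.61), np.float64(210.28)]
-2 [np.float64(290.0), np.float64(192.29), np.float64(208.99), np.float64(350.0), np.float64(192.3), np.float64(209.0)]
-1 [np.float64(290.0), np.float64(190.98), np.float64(207.7), np.float64(350.0), np.float64(190.99), np.float64(207.71)]
0 [np.float64(290.0), np.float64(189.67), np.float64(206.41), np.float64(350.0), np.float64(189.68), np.float64(206.42)]
1 [np.float64(290.0), np.float64(188.36), np.float64(205.12), np.float64(350.0), np.float64(188.37), np.float64(205.13)]
2 [np.float64(290.0), np.float64(187.04), np.float64(203.83), np.float64(350.0), np.float64(187.05), np.float64(203.84)]
[36.0529387]
[-40.72220599]
```

Post axis is 0.35 mm from the line, 0.1° off parallel and ~2 mm off the middle: fine. Now I go over the hold-down with closed fingers, behind the nose.

step_arm --commands '[-0.01,0.025,-0.001,0,0,0,0.004,0,0.035,-0.001,0,0,0,0.004,0,0.035,0,0,0,0,0.004,0,0.035,0,0,0,0,0.004,0,0,0,0,0,0,0.004]'

```text
clock: 9.98
eef_pos: [605.8, -346.0, 129.9]
eef_rot: [-1.785, 1.568, 2.566]
wrist_force: [-0.3, 0.1, 0.1]
finger_gap: 47.5
```

step_arm --commands '[0.015,0,0,0,0,0,0.004,0.015,0,0,0,0,0,0.004,0.015,0,0,0,0,0,0.004,0.015,0,0,0,0,0,0.004,0,0,0,0,0,0,0.004]'

```text
clock: 10.6
eef_pos: [604.5, -345.7, 70.8]
eef_rot: [-1.798, 1.568, 2.552]
wrist_force: [0.9, 0.4, 0.2]
finger_gap: 4.3
```

```bash
python3 - <<'E'
from h import *
st=manip.read_state(); print(st["clock"],st["eef_pos"],st["wrist_force"],st["finger_gap"])
a=manip.camera("wrist"); b=manip.camera("scene")
cv2.imwrite("pics/s6.png",np.hstack([cv2.resize(a,(400,300)),cv2.resize(b[180:330,270:470],(400,300))])[:,:,::-1])
E
```

```text
10.6 [ 604.53799006 -345.69833567   70.82103906] [0.88680876 0.38718821 0.20148156] 4.3254772256711185
```

View pics/s6.png

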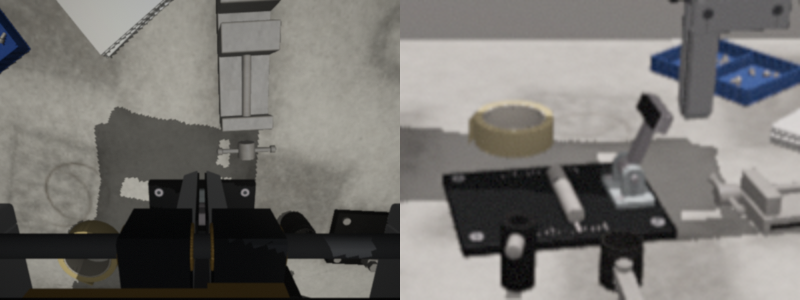

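The right half shows the fingertip behind the leaning nose at nose height, with the post on the line. Now push.

step_arm --commands '[0,-0.008,0,0,0,0,0.004,0,-0.006,0,0,0,0,0.004,0,-0.004,0,0,0,0,0.004,0,-0.004,0,0,0,0,0.004,0,-0.004,0,0,0,0,0.004]'

```text
clock: 11.32
eef_pos: [580.6, -336.7, 72.5]
eef_rot: [1.309, 1.571, -0.625]
wrist_force: [0.6, 0.4, 0.7]
finger_gap: 4.0
```

step_arm --commands '[0,-0.004,0,0,0,0,0.004,0,-0.004,0,0,0,0,0.004,0,-0.004,0,0,0,0,0.004,0,-0.004,0,0,0,0,0.004,0,-0.004,0,0,0,0,0.004]'

```text
clock: 11.95
eef_pos: [561.8, -329.6, 72.3]
eef_rot: [-1.756, 1.571, 2.594]
wrist_force: [0.9, 0.4, 0.5]
finger_gap: 4.0
```

step_arm --commands '[0,-0.003,0,0,0,0,0.004,0,-0.003,0,0,0,0,0.004,0,-0.002,0,0,0,0,0.004,0,0,0,0,0,0,0.004]'

```text
clock: 12.45
eef_pos: [554.6, -326.9, 72.5]
eef_rot: [-1.546, 1.571, 2.804]
wrist_force: [-0.5, -1.0, -0.5]
finger_gap: 3.6
```

```bash
python3 - <<'E'
from h import *
st=manip.read_state(); print(st["clock"],st["eef_pos"],st["wrist_force"],st["finger_gap"])
b=manip.camera("scene")
cv2.imwrite("pics/s7.png",cv2.resize(b[180:330,270:470],(600,450),interpolation=2)[:,:,::-1])
E
```

```text
12.45 [ 554.56922816 -326.85622944   72.48180543] [-0.46247542 -0.95451271 -0.49961889] 3.568063285315189
```

View pics/s7.png

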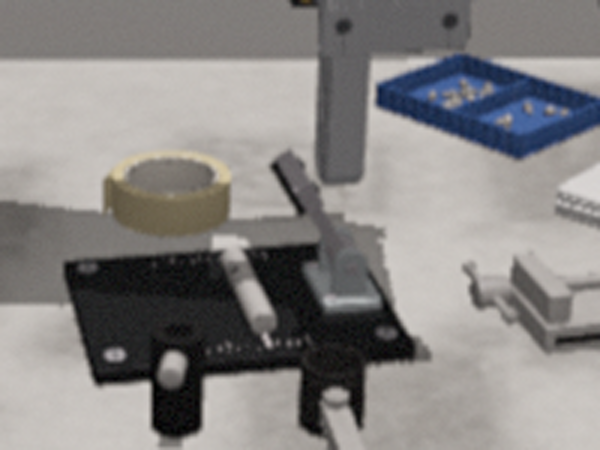

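The arm is past upright and sinking, clear of the finger. I back off upward and wait.

step_arm --commands '[-0.005,0.01,0,0,0,0,0.004,-0.03,0,0,0,0,0,0.004,-0.03,-0.02,0,0,0,0,0.004,-0.03,-0.03,0,0,0,0,0.004,0,-0.03,0,0,0,0,0.004]'

```text
clock: 13.12
eef_pos: [489.8, -302.5, 170.3]
eef_rot: [1.309, 1.566, -0.624]
wrist_force: [0.7, 0.2, 0.6]
finger_gap: 4.1
```

step_arm --commands '[0,0,0,0,0,0,0.094,0,0,0,0,0,0,0.094,0,0,0,0,0,0,0.094,0,0,0,0,0,0,0.094,0,0,0,0,0,0,0.094]'

```text
clock: 13.75
eef_pos: [489.4, -302.1, 167.2]
eef_rot: [-1.826, 1.57, 2.524]
wrist_force: [0.2, -0.5, -0.2]
finger_gap: 50.6
```

step_arm --commands '[0,0,0,0,0,0,0.094,0,0,0,0,0,0,0.094,0,0,0,0,0,0,0.094,0,0,0,0,0,0,0.094,0,0,0,0,0,0,0.094]'

```text
clock: 14.38
eef_pos: [489.2, -302.1, 167.5]
eef_rot: [-0.397, 1.571, -2.331]
wrist_force: [-0.3, -0.3, 0.0]
finger_gap: 93.8
```

step_arm --commands '[0,0,0,0,0,0,0.094,0,0,0,0,0,0,0.094,0,0,0,0,0,0,0.094,0,0,0,0,0,0,0.094,0,0,0,0,0,0,0.094]'

```text
clock: 15.0
eef_pos: [489.2, -302.1, 167.4]
eef_rot: [-2.808, 1.571, 1.542]
wrist_force: [-0.1, -0.2, -0.1]
finger_gap: 94.2
```

step_arm --commands '[0,0,0,0,0,0,0.094,0,0,0,0,0,0,0.094,0,0,0,0,0,0,0.094,0,0,0,0,0,0,0.094,0,0,0,0,0,0,0.094]'

```text
clock: 15.62
eef_pos: [489.2, -302.1, 167.4]
eef_rot: [-2.344, 1.571, 2.006]
wrist_force: [0.5, -0.2, -0.1]
finger_gap: 93.9
```

```bash
python3 - <<'E'
from h import *
st=manip.read_state(); print(st["clock"],st["eef_pos"],st["wrist_force"],st["finger_gap"])
a=manip.camera("wrist"); b=manip.camera("scene"); cv2.imwrite("pics/w8.png",a[:,:,::-1]); np.save("st8.npy",st,allow_pickle=True)
cv2.imwrite("pics/s8.png",np.hstack([cv2.resize(a[100:325,180:480],(400,300),interpolation=2),cv2.resize(b[180:330,270:470],(400,300),interpolation=2)])[:,:,::-1])
E
```

```text
15.625 [ 489.2347662  -302.05209838  167.43174087] [ 0.50826205 -0.22078109 -0.11593097] 93.89416994656544
```

View pics/s8.png

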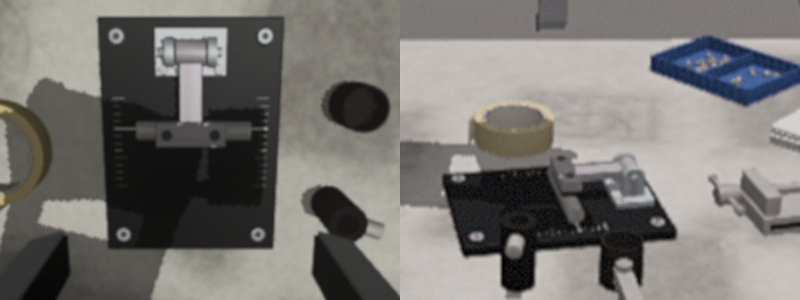

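The hold-down lies level on the post. The post ends (crop rows ~122–140) still straddle the line (row ~129), and the tube, holder and roll look unmoved. One last numeric check before hand-in.

```bash
python3 - <<'E'
from h import *
im=cv2.imread("pics/w8.png"); st=np.load("st8.npy",allow_pickle=True).item(); c=cam("wrist",st)
a2=manip.camera("wrist"); print("motion",np.abs(cv2.GaussianBlur(a2,(5,5),0)[150:260,260:400,::-1].astype(int)-cv2.GaussianBlur(im,(5,5),0)[150:260,260:400]).max())
g=(im.mean(2)+a2.mean(2))/2
# columns: line ends and post ends
for k0,k1 in ((268,279),(286,295),(350,364),(371,378)): print(k0,k1,g[186:210,k0:k1].mean(1).round().astype(int))
print(g[194:199,260:300].max(0).astype(int)); print(g[194:199,350:390].max(0).astype(int))
mid=np.array([512,-310.2,10]);u=np.array([.3553,.9348,0]);x=np.array([u[1],-u[0],0]);th=np.linspace(0,6.283,721)
for y in (33,-33):
    p=proj(mid+u*y+[0,0,6.35]+6.35*(np.cos(th)[:,None]*x+np.sin(th)[:,None]*[0,0,1]),c); print(p[:,0].mean(),p[:,1].min(),p[:,1].max(),proj(mid+u*y*1.4,c))
E
```

```text
motion 2
268 279 [25 22 21 23 25 24 21 21 31 55 72 59 33 21 22 25 24 20 19 19 21 24 23 20]
286 295 [21 21 21 24 36 52 64 70 73 77 83 85 84 79 73 69 66 59 46 31 21 19 18 18]
350 364 [23 22 22 23 33 51 63 70 73 77 81 84 84 80 76 72 69 63 54 38 25 20 20 20]
371 378 [28 24 24 27 31 29 24 24 35 61 77 64 36 23 26 32 30 25 22 22 26 31 29 24]
[21 20 20 21 30 50 64 71 72 72 72 71 72 71 71 71 71 72 71 72 71 74 77 81
 85 87 87 86 86 86 85 85 83 84 83 79 74 72 75 77]
[ 79  83  84  83  84  84  84  83  83  83  84  85  86  86  85  86  88  84
  78  73  73  74  74  74  74  73  76  94 126 136 114  78  55  51  50  50
  50  49  65 101]
285.34219838513604 189.79501919728557 204.22727278120294 [[271.39102597 195.92314921]]
359.88515190633683 189.80453423482632 204.23690614489044 [[373.8437389  195.93629003]]
```

```bash
python3 -c "
from cell import manip
print(manip.sign_off())"
```

```text
the job is handed in; nothing more can be done
None
```

The post is on the scribed line with the hold-down arm resting on it, and I handed the job in at about 16 s. I rolled it roughly 46 mm in four strokes, with both fingertips on top. Then I pushed the arm over from behind its nose and backed the gripper off to 167 mm.

**Last checks**
- **Post:** it lies about 0.3–0.5 mm short of the line and about 0.1–0.3° off parallel. Its middle is about 2 mm toward −y of the line's middle. That last figure is the one disagreement: the first look before rolling gave 0.4 mm, with less certain line ends. I judged 2 mm near enough and left it.
- **Hold-down arm:** it looks level on the post, and two pictures taken in a row showed no movement. I judged this by eye and did not measure the hinge angle.
- **Forces:** I pressed with 3–9 N while rolling, apart from a reading of 13.5 N at the second touchdown. No push on the arm stood out from sensor noise (about 1 N).
- **Bystanders:** the tube, holder and tape roll look unmoved in the final pictures. I did not measure their positions.

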